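# Call out a foil-stamping order by pointing

### The arm

A 6-joint arm with a two-finger parallel gripper is mounted at the origin on the work surface. World frame = base frame: x ahead of the robot, y to its left, z up, the work surface at z = 0. Lengths are in m, angles in rad, forces in N, time in s.
With the tool pointing down it reaches from about 0.35 to 0.85 m from the base axis. Payload 8.1 kg.
Tool frame: the origin (TCP) lies at the centre of the arm's flange, where the gripper is bolted on; the fingertips stand 186 mm ahead of it and the grasp point (between the pads) lies 167 mm ahead of it; z points along the fingers, y is the line along which they close (so a half turn about z gives the same grasp; the last joint's range is limited). The gripper opens to 93 mm and grips with 3 to 60 N. Pads are 15 mm wide; open, the fingers measure 128 mm over their backs; the gripper's body (75 mm by 188 mm) begins 65 mm behind the grasp point.
Start: joints at [-1.202, 0.13, 1.488, -0, 1.523, -0.085], TCP at [0.263, -0.539, 0.405] pointing down, gripper open.
Joint ranges: [-2.96, 2.96], [-0.89, 2.26], [0.02, 2.5], [-1.34, 4.48], [0, 2.73], [-2.66, 2.66]. Speed limits (rad/s): [2.39, 2.39, 2.79, 3.14, 3.14, 3.14].

### API

Orientations are given as a rotation vector (axis times angle).
In Python, from plant import read_state, read_camera, camera_params, robot gives the robot as it stands.
- The arm moves only by the tool carry_out, never from a script. Its argument "targets" is a list of rows, each an object of numbers: "hand": the opening in per cent of the stroke, from 0 (shut) to 100 (fully open); "x", "y", "z": the shift along the tool's x, y, z in m; "ax", "ay", "az": the turn, a rotation vector about the tool's x, y, z in rad. In form: [{"hand": .., "x": .., "y": .., "z": .., "ax": .., "ay": .., "az": ..}, ...]. A call has 1 to 8 rows; each row is the pose to reach, as a shift and turn from the pose commanded when the call began, along the tool's axes at that moment; what a row does not reach only later rows make up. A row lasts 1/8 s, in which the tool goes at most 62.5 mm and 10.7 degrees, less where a joint would pass 70% of its speed; a pose out of reach is approached as far as the arm can. A call with a gripper value outside its range is refused whole. The fingers move at their own pace and stop on an object; "newtons" is the grip in N (left out, the last holds). Time passes only in rows, so rows that repeat a pose let the fingers close. It gives the time, the measured TCP pose, the force, the opening and the grip force at its end, in the units of the state.
- read_state(): the state, without advancing time (a new reading comes with each control period).
- read_camera(name): name is "side" or "top" or "wrist"; returns (picture, depth): 384x512x3 uint8, blue, green, red; 384x512 float32, m along the optical axis (not along the pixel's ray), 0 where there is no reading.
- camera_params(name): a dict with "fx", "fy", "cx", "cy" (pixels), "position" and "rotation" of the camera in the world. Camera axes: x right, y up, looking along -z (the intrinsics and any distortion apply to the point x, -y, -z); pixel columns grow to the right and rows downward; lengths in m; the calibration is good to about 2 mm. The wrist camera is an equidistant fisheye: a pixel r from the principal point sees the ray r / f radians off the axis. A picture is of the moment at which its call begins: read the wrist's pose just before it. camera_params takes no time and is no camera call; for the wrist camera it gives the pose at the moment of the call.
- robot.close_job(): hands the job in; it is judged then, once.
The state is a dict: "t": time; "q": joint angles; "dq": joint speeds; "joint_torque": joint torques, N m; "tool_pos": TCP position; "orientation": TCP orientation; "force": force on the tool from outside, world axes, zero at the start; "wrist_torque": the same for the moment, N m; "opening": finger opening in m; "gripper_force": force on a finger pad.
Only numpy, scipy, OpenCV 4.12 (cv2) and the standard library are available. Lean on these libraries where they do the work, as an engineer would, in place of code of your own. Each camera call takes 0.05 s, during which the arm holds its last target. There are 200 camera calls.

### The job

Show the apprentice what the next order needs, by pointing: first at the middle of the heart-shaped leather key fob, then at the narrower of the two foil rolls in the black tray, then at the brass head of the wider type holder. Point from above with the fingertips a couple of centimetres over each thing for about two seconds, and raise the hand at least ten centimetres clear on the way from one to the next so that you point at nothing else. Never touch or move anything, and finish still pointing at the wide type holder.

Things in the scene. Friction and masses are not known exactly. Their poses are not given: they have to be found in the camera images.
- heart_mid (a point): the heart-shaped key fob: a flat pale leather blank 79 mm wide, 72 mm from point to lobes and 4 mm thick, lying on the black leather mat, with a steel split ring on a short loop at one of its two lobes. This point is the middle of its upper face, 8 mm above the table, and its x axis points from here to the notch between the lobes. To be pointed at first.
- disc_mid (a point): another key fob of the same leather on the mat, a plain round disc 62 mm across; middle of its upper face, 8 mm above the table. Not to be pointed at.
- tag_mid (a point): a third key fob of the same leather on the mat, a luggage-tag shape 79 by 46 mm with one round end; middle of its upper face, 8 mm above the table. Not to be pointed at.
- narrow_roll_mid (a point): the narrower foil roll, 22 mm wide and 62 mm in diameter, gold foil on a cardboard core, lying on its side in one bay of the open black tray (78 by 112 mm, 34 mm high). This point is the centre of the roll, on its axis, half-way along; its top is 31 mm above this point (66 mm above the table). Its y axis lies along the roll's axis. To be pointed at second.
- wide_roll_mid (a point): the wider foil roll, 46 mm wide, of the same foil and the same 62 mm diameter, in the tray's other bay, 54 mm from the narrow one between centres; centre of the roll. Not to be pointed at.
- wide_holder_head (a point): the wider type holder lying on the cork pad: a brass head 96 mm long (along its y), 24 mm (x) by 28 mm high with a slot full of type on its far (+x) side and a clamp screw at its +y end, and a pale wooden handle 116 mm long and 28 mm thick that runs from the head along -x. This point is the middle of the top of the brass head, 34 mm above the table. To be pointed at third and last.
- narrow_holder_head (a point): the narrower type holder on the cork pad, of the same make with the same handle, but its brass head only 44 mm long; middle of the top of its head, 34 mm above the table. Not to be pointed at.
There are look-alikes about, which are no part of the job. Leave any blue or red look-alike of the part that bears wide_holder_head alone.

How it is judged:
By the outcome, as a careful person would: the job done as asked, in the order asked, and still so for the second after the job is handed in, with the robot touching nothing.
It also fails if it takes over 61 s, if anything falls off the work surface, if the arm or the gripper's body presses on something with over 40 N, if the wrist force passes 120 N, or if a joint passes its speed limit or range.

## Working session

There is one attempt and no reset: what is moved stays moved. The work goes in short steps, Python scripts to look and compute and a tool call to move; the robot and the scene stay as the last step left them, time stands still between calls to the robot, and variables do not carry over. Pictures are saved under pics/ and viewed, at most 10 in all, crops included, and the job is handed in when it is done.

Besides the shell and the picture viewer there is one more tool, called after "Request:" as name(argument=value, ...), one argument or row to a line, values as JSON. carry_out: Moves the arm, as the interface text tells. Its arguments: {"type":"object","properties":{"targets":{"type":"array","items":{"type":"object","properties":{"hand":{"type":"number"},"x":{"type":"number"},"y":{"type":"number"},"z":{"type":"number"},"ax":{"type":"number"},"ay":{"type":"number"},"az":{"type":"number"}}}},"newtons":{"type":"number"}},"required":["targets"]}

```bash
mkdir -p pics; ls; python3 - <<'E'
from plant import *
import cv2,numpy as np
s=read_state();print(s['t'],s['tool_pos'],s['orientation'])
for n in ("top","side"):
    p,d=read_camera(n);cv2.imwrite(f"pics/{n}.png",p);np.savez(f"{n}.npz",p=p,d=d)
    c=camera_params(n);print(n,c)
E
```

```text
pics
0.0 [ 0.26298033 -0.53905291  0.40368983] [-3.05929191e+00 -7.06353825e-01  4.59107620e-04]
top {'fx': 465.1138062705771, 'fy': 465.1138062705771, 'cx': 255.9028033419462, 'cy': 194.33102411959663, 'position': array([0.2877716 , 0.07282802, 1.54659943]), 'rotation': array([ 0.08526638, -0.08265259, -1.57283592])}
side {'fx': 373.57761492667333, 'fy': 373.57761492667333, 'cx': 256.47762076392985, 'cy': 197.09151811466015, 'position': array([0.05498234, 0.99943043, 0.89428756]), 'rotation': array([ 0.2277485 , -1.16648329, -2.48502748])}
```

View pics/top.png

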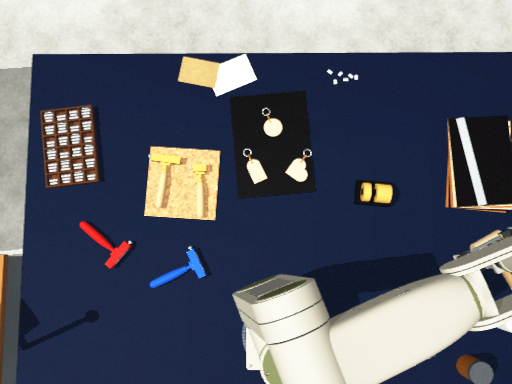

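View pics/side.png

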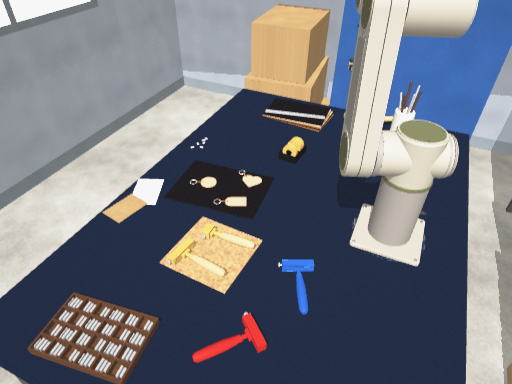

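The top view shows the heart fob near (298,170), the rolls near (367,192) and (383,193), and the yellow wide holder head near (165,158), narrow at (200,168). I'll zoom in and project.

```bash
cat > h.py <<'E'
import numpy as np,cv2
from scipy.spatial.transform import Rotation as R
from plant import *
def cast(c,u,v,z):
    d=np.array([(u-c['cx'])/c['fx'],-(v-c['cy'])/c['fy'],-1.])
    d=R.from_rotvec(c['rotation']).apply(d); p=c['position']
    return p+d*(z-p[2])/d[2]
E
python3 - <<'E'
from h import *
p=np.load("top.npz")['p'];c=camera_params("top")
a=cv2.resize(p[140:220,140:220],(400,400),interpolation=cv2.INTER_CUBIC)
b=cv2.resize(p[140:210,240:320],(400,350),interpolation=cv2.INTER_CUBIC)
d=cv2.resize(p[165:215,340:410],(400,286),interpolation=cv2.INTER_CUBIC)
o=np.zeros((600,800,3),np.uint8)
o[:400,:400]=a;o[:350,400:]=b
o[350:600,400:]=d[:250]
cv2.imwrite("pics/zoom.png",o)
for n,u,v,z in [("heart",297,171,.008),("disc",273,128,.008),("nroll",366,192,.055),("wroll",382,193,.055),("whead",165,158,.034),("nhead",200,168,.034)]:print(n,cast(c,u,v,z).round(3))
hsv=cv2.cvtColor(p,cv2.COLOR_BGR2HSV)
for u,v in [(297,171),(366,192),(165,158),(162,190),(185,200)]:print(hsv[v,u])
E
```

```text
heart [ 0.531 -0.063  0.008]
disc [0.678 0.017 0.008]
nroll [ 0.454 -0.28   0.055]
wroll [ 0.451 -0.332  0.055]
whead [0.572 0.375 0.034]
nhead [0.538 0.259 0.034]
[ 26  25 254]
[ 28 127 255]
[ 28 125 255]
[ 23  85 250]
[ 22 106 251]
```

View pics/zoom.png

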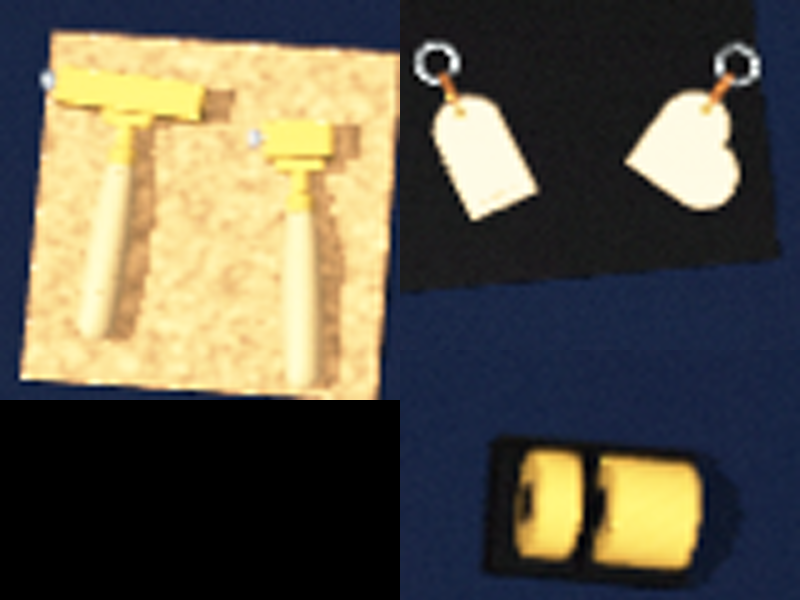

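The zoom confirms it: the heart is centred near (298,171), the narrow roll is the left one with its top near (368,192), and the wide holder's head is near (165,158). Next I'll refine with masks and depth and compute the shifts in the tool frame.

```bash
python3 - <<'E'
from h import *
f=np.load("top.npz");p,d=f['p'],f['d'];c=camera_params("top")
hsv=cv2.cvtColor(p,cv2.COLOR_BGR2HSV)
def blob(m,u,v):
    n,l=cv2.connectedComponents(m.astype(np.uint8),connectivity=4)
    return l==l[v,u]
def cloud(m):
    v,u=np.nonzero(m);D=d[v,u]
    q=np.c_[(u-c['cx'])/c['fx']*D,-(v-c['cy'])/c['fy']*D,-D]
    return R.from_rotvec(c['rotation']).apply(q)+c['position']
def rect(P): 
    r=cv2.minAreaRect((P[:,:2]*1000).astype(np.float32));return np.round(r[0],1),np.round(r[1],1),round(r[2],1)
m=blob((hsv[...,2]>190)&(hsv[...,1]<90),297,171);v,u=np.nonzero(m)
(a,b),rr=cv2.minEnclosingCircle(np.c_[u,v].astype(np.float32))
print("heart n",m.sum(),"centroid",cast(c,u.mean(),v.mean(),.008).round(3),"circ",cast(c,a,b,.008).round(3),rr, "z",np.median(cloud(m)[:,2]))
cont=[cast(c,x,y,.008)[:2]*1000 for x,y in cv2.findContours(m.astype(np.uint8),0,1)[0][0][:,0]]
print("heart rect",rect(np.array(cont)))
m=blob((hsv[...,1]>70)&(hsv[...,2]>150),368,192);P=cloud(m)
print("roll n",m.sum(),"zmax",P[:,2].max().round(3));T=P[P[:,2]>.05];print(rect(T),T.mean(0).round(3))
for (w,q) in (((150,182,150,170),"w"),((190,210,160,176),"n")):
    x0,x1,y0,y1=w;m=np.zeros(p.shape[:2],bool);m[y0:y1,x0:x1]=1
    P=cloud(m&(hsv[...,1]>110)&(hsv[...,2]>150));T=P[(P[:,2]>.027)];print("head",q,len(T),rect(T),T.mean(0).round(3))
s=read_state();Rt=R.from_rotvec(s['orientation']);print(Rt.as_matrix().round(3),s['tool_pos'].round(4))
E
```

```text
heart n 338 centroid [ 0.534 -0.064  0.008] circ [ 0.533 -0.062  0.008] 12.020916938781738 z 0.005995484401962403
heart rect (array([534751.1, -69685.8]), array([69512.3, 67964.2]), 53.3)
roll n 169 zmax 0.072
(array([ 456.2, -281.6]), array([22.8, 55.8]), 83.7) [ 0.455 -0.281  0.06 ]
head w 212 (array([456.3, 231.9]), array([458.8,  65.9]), 51.5) [0.566 0.371 0.054]
head n 100 (array([416.1, 182.7]), array([335.3,  42. ]), 33.4) [0.533 0.259 0.063]
[[ 0.899  0.438 -0.001]
 [ 0.438 -0.899  0.002]
 [ 0.    -0.002 -1.   ]] [ 0.263  -0.5391  0.4038]
```

Request:
carry_out(
  targets=[
    {"hand": 0,"x": 0.02,"y": -0.014,"z": 0},
    {"hand": 0,"x": 0.06,"y": -0.041,"z": 0},
    {"hand": 0,"x": 0.105,"y": -0.072,"z": 0},
    {"hand": 0,"x": 0.15,"y": -0.103,"z": 0},
    {"hand": 0,"x": 0.195,"y": -0.134,"z": 0},
    {"hand": 0,"x": 0.24,"y": -0.165,"z": 0},
    {"hand": 0,"x": 0.285,"y": -0.196,"z": 0},
    {"hand": 0,"x": 0.33,"y": -0.227,"z": 0},
  ],
)

```text
schema error: expected keys hand, x, y, z, ax, ay, az
```

Request:
carry_out(
  targets=[
    {"hand": 0,"x": 0.045,"y": -0.031,"z": 0},
    {"hand": 0,"x": 0.085,"y": -0.058,"z": 0},
    {"hand": 0,"x": 0.11,"y": -0.075,"z": 0},
    {"hand": 0,"x": 0.121,"y": -0.083,"z": 0},
    {"hand": 0,"x": 0.121,"y": -0.083,"z": 0},
    {"hand": 0,"x": 0.121,"y": -0.083,"z": 0},
    {"hand": 0,"x": 0.121,"y": -0.083,"z": 0},
    {"hand": 0,"x": 0.121,"y": -0.083,"z": 0},
  ],
)

```text
schema error: expected keys hand, x, y, z, ax, ay, az
```

```bash
cat >> h.py <<'E'
def wproj(c,P):
    q=R.from_rotvec(c['rotation']).inv().apply(np.array(P)-c['position'])
    x,y,z=q[0],-q[1],-q[2];r=np.hypot(x,y);t=np.arctan2(r,z)
    return np.array([c['cx']+c['fx']*t*x/r,c['cy']+c['fy']*t*y/r])
def wcast(c,u,v,z):
    x,y=(u-c['cx'])/c['fx'],(v-c['cy'])/c['fy'];t=np.hypot(x,y)
    d=np.array([np.sin(t)*x/t,-np.sin(t)*y/t,-np.cos(t)])
    d=R.from_rotvec(c['rotation']).apply(d);p=c['position'];return p+d*(z-p[2])/d[2]
def look(name,pts):
    c=camera_params("wrist");p,d=read_camera("wrist");np.savez(name+".npz",p=p,d=d,**c)
    for P in pts:
        u,v=wproj(c,P);print(P,u.round(1),v.round(1));cv2.drawMarker(p,(int(round(u)),int(round(v))),(255,0,255),0,8,1)
    cv2.imwrite(f"pics/{name}.png",cv2.resize(p,None,fx=1.5,fy=1.5,interpolation=2))
    s=read_state();print(s['t'],s['tool_pos'].round(4),s['orientation'].round(3),s['opening'],s['q'].round(3));return c
E
python3 - <<'E'
from h import *
look("w1",[(.533,-.063,.008),(.455,-.281,.066),(.572,.374,.034)])
E
```

```text
(0.533, -0.063, 0.008) 72.0 -84.8
(0.455, -0.281, 0.066) 134.4 -47.6
(0.572, 0.374, 0.034) -34.7 -95.3
0.15 [ 0.263  -0.5391  0.4039] [-3.06  -0.706  0.   ] 0.09291662513039047 [-1.202  0.131  1.489 -0.     1.523 -0.085]
```

View pics/w1.png

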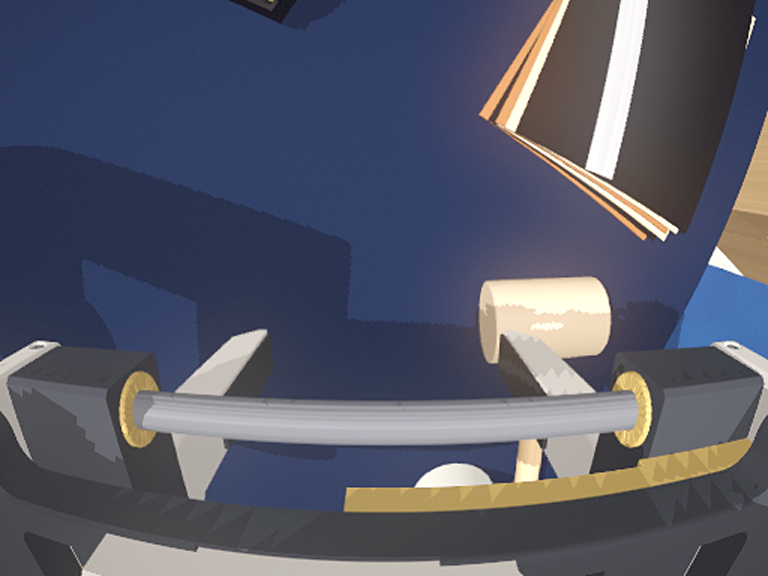

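The move calls were refused because all keys are required. The view still shows the start pose, with a mallet lying under the hand. Resending with full rows.

Request:
carry_out(
  targets=[
    {"hand": 0,"x": 0.02,"y": -0.014,"z": 0,"ax": 0,"ay": 0,"az": 0},
    {"hand": 0,"x": 0.06,"y": -0.041,"z": 0,"ax": 0,"ay": 0,"az": 0},
    {"hand": 0,"x": 0.105,"y": -0.072,"z": 0,"ax": 0,"ay": 0,"az": 0},
    {"hand": 0,"x": 0.15,"y": -0.103,"z": 0,"ax": 0,"ay": 0,"az": 0},
    {"hand": 0,"x": 0.195,"y": -0.134,"z": 0,"ax": 0,"ay": 0,"az": 0},
    {"hand": 0,"x": 0.24,"y": -0.165,"z": 0,"ax": 0,"ay": 0,"az": 0},
    {"hand": 0,"x": 0.285,"y": -0.196,"z": 0,"ax": 0,"ay": 0,"az": 0},
    {"hand": 0,"x": 0.33,"y": -0.227,"z": 0,"ax": 0,"ay": 0,"az": 0},
  ],
)

```text
t: 1.15
tool_pos: [0.4606, -0.1889, 0.4046]
orientation: [3.061, 0.706, 0.0]
force: [0.1, -0.1, 0.2]
opening: 0.0176
gripper_force: 0.0
```

Request:
carry_out(
  targets=[
    {"hand": 0,"x": 0.045,"y": -0.031,"z": 0,"ax": 0,"ay": 0,"az": 0},
    {"hand": 0,"x": 0.085,"y": -0.058,"z": 0,"ax": 0,"ay": 0,"az": 0},
    {"hand": 0,"x": 0.11,"y": -0.075,"z": 0,"ax": 0,"ay": 0,"az": 0},
    {"hand": 0,"x": 0.121,"y": -0.083,"z": 0,"ax": 0,"ay": 0,"az": 0},
    {"hand": 0,"x": 0.121,"y": -0.083,"z": 0,"ax": 0,"ay": 0,"az": 0},
    {"hand": 0,"x": 0.121,"y": -0.083,"z": 0,"ax": 0,"ay": 0,"az": 0},
  ],
)

```text
t: 1.9
tool_pos: [0.5321, -0.0639, 0.4046]
orientation: [3.061, 0.705, -0.001]
force: [0.2, 0.2, -0.2]
opening: 0.0003
gripper_force: 0.0
```

```bash
python3 - <<'E'
from h import *
look("w2",[(.533,-.063,.008),(.455,-.281,.066),(.572,.374,.034)])
E
```

```text
(0.533, -0.063, 0.008) 256.6 170.8
(0.455, -0.281, 0.066) 375.1 300.0
(0.572, 0.374, 0.034) 11.2 35.7
1.95 [ 0.5321 -0.064   0.4047] [ 3.061  0.705 -0.   ] 0.00020705054906780226 [-0.215 -0.043  1.667 -0.     1.518  0.903]
```

View pics/w2.png

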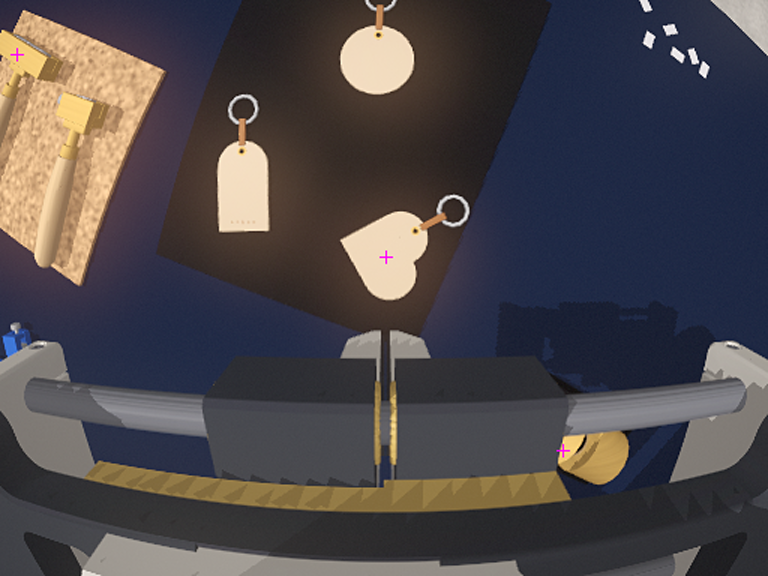

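The heart marker falls on the middle of the heart, at about (386,257). Descending and holding.

Request:
carry_out(
  targets=[
    {"hand": 0,"x": 0,"y": 0,"z": 0.03,"ax": 0,"ay": 0,"az": 0},
    {"hand": 0,"x": 0,"y": 0,"z": 0.075,"ax": 0,"ay": 0,"az": 0},
    {"hand": 0,"x": 0,"y": 0,"z": 0.12,"ax": 0,"ay": 0,"az": 0},
    {"hand": 0,"x": 0,"y": 0,"z": 0.16,"ax": 0,"ay": 0,"az": 0},
    {"hand": 0,"x": 0,"y": 0,"z": 0.182,"ax": 0,"ay": 0,"az": 0},
    {"hand": 0,"x": 0,"y": 0,"z": 0.19,"ax": 0,"ay": 0,"az": 0},
    {"hand": 0,"x": 0,"y": 0,"z": 0.19,"ax": 0,"ay": 0,"az": 0},
    {"hand": 0,"x": 0,"y": 0,"z": 0.19,"ax": 0,"ay": 0,"az": 0},
  ],
)

```text
t: 2.95
tool_pos: [0.5332, -0.0634, 0.2162]
orientation: [3.06, 0.706, 0.003]
force: [0.4, -0.2, -0.4]
opening: 0.0006
gripper_force: 0.0
```

Request:
carry_out(
  targets=[
    {"hand": 0,"x": 0,"y": 0,"z": 0,"ax": 0,"ay": 0,"az": 0},
    {"hand": 0,"x": 0,"y": 0,"z": 0,"ax": 0,"ay": 0,"az": 0},
    {"hand": 0,"x": 0,"y": 0,"z": 0,"ax": 0,"ay": 0,"az": 0},
    {"hand": 0,"x": 0,"y": 0,"z": 0,"ax": 0,"ay": 0,"az": 0},
    {"hand": 0,"x": 0,"y": 0,"z": 0,"ax": 0,"ay": 0,"az": 0},
    {"hand": 0,"x": 0,"y": 0,"z": 0,"ax": 0,"ay": 0,"az": 0},
    {"hand": 0,"x": 0,"y": 0,"z": 0,"ax": 0,"ay": 0,"az": 0},
    {"hand": 0,"x": 0,"y": 0,"z": 0,"ax": 0,"ay": 0,"az": 0},
  ],
)

```text
t: 3.95
tool_pos: [0.5325, -0.0629, 0.2147]
orientation: [-3.061, -0.707, 0.0]
force: [-0.5, -0.3, 0.1]
opening: 0.0003
gripper_force: 0.0
```

```bash
python3 - <<'E'
from h import *
look("w3",[(.533,-.063,.008)])
E
```

```text
(0.533, -0.063, 0.008) 257.6 222.7
4.0 [ 0.5325 -0.0629  0.2147] [-3.061 -0.707  0.   ] 0.0003168532429526275 [-0.213  0.139  1.843  0.     1.16   0.904]
```

View pics/w3.png

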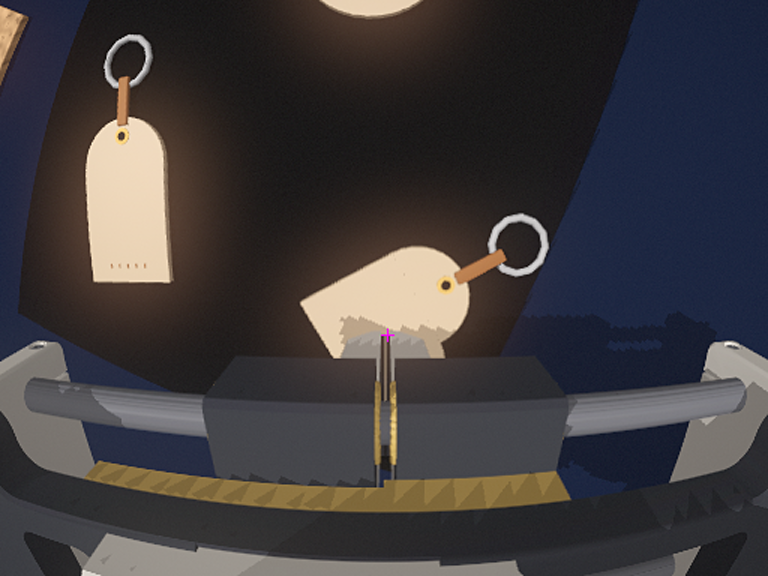

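The fingertips are over the middle of the heart (marker at (387,335)). I'll hold a little longer, rise, and cross over to the narrow roll.

Request:
carry_out(
  targets=[
    {"hand": 0,"x": 0,"y": 0,"z": 0,"ax": 0,"ay": 0,"az": 0},
    {"hand": 0,"x": 0,"y": 0,"z": 0,"ax": 0,"ay": 0,"az": 0},
    {"hand": 0,"x": 0,"y": 0,"z": 0,"ax": 0,"ay": 0,"az": 0},
    {"hand": 0,"x": 0,"y": 0,"z": 0,"ax": 0,"ay": 0,"az": 0},
    {"hand": 0,"x": 0,"y": 0,"z": 0,"ax": 0,"ay": 0,"az": 0},
    {"hand": 0,"x": 0,"y": 0,"z": 0,"ax": 0,"ay": 0,"az": 0},
    {"hand": 0,"x": 0,"y": 0,"z": 0,"ax": 0,"ay": 0,"az": 0},
    {"hand": 0,"x": 0,"y": 0,"z": 0,"ax": 0,"ay": 0,"az": 0},
  ],
)

```text
t: 5.0
tool_pos: [0.5325, -0.0629, 0.2147]
orientation: [-3.061, -0.707, 0.0]
force: [-0.3, -0.3, 0.5]
opening: 0.0002
gripper_force: 0.0
```

Request:
carry_out(
  targets=[
    {"hand": 0,"x": 0,"y": 0,"z": 0,"ax": 0,"ay": 0,"az": 0},
    {"hand": 0,"x": 0,"y": 0,"z": 0,"ax": 0,"ay": 0,"az": 0},
    {"hand": 0,"x": 0,"y": 0,"z": -0.03,"ax": 0,"ay": 0,"az": 0},
    {"hand": 0,"x": 0,"y": 0,"z": -0.075,"ax": 0,"ay": 0,"az": 0},
    {"hand": 0,"x": 0,"y": 0,"z": -0.125,"ax": 0,"ay": 0,"az": 0},
    {"hand": 0,"x": 0,"y": 0,"z": -0.17,"ax": 0,"ay": 0,"az": 0},
    {"hand": 0,"x": 0,"y": 0,"z": -0.19,"ax": 0,"ay": 0,"az": 0},
    {"hand": 0,"x": 0,"y": 0,"z": -0.2,"ax": 0,"ay": 0,"az": 0},
  ],
)

```text
t: 6.0
tool_pos: [0.5326, -0.0629, 0.4151]
orientation: [3.061, 0.707, 0.001]
force: [0.5, -0.9, -0.5]
opening: 0.0006
gripper_force: 0.0
```

Request:
carry_out(
  targets=[
    {"hand": 0,"x": -0.02,"y": 0.02,"z": 0,"ax": 0,"ay": 0,"az": 0},
    {"hand": 0,"x": -0.055,"y": 0.054,"z": 0,"ax": 0,"ay": 0,"az": 0},
    {"hand": 0,"x": -0.09,"y": 0.088,"z": 0,"ax": 0,"ay": 0,"az": 0},
    {"hand": 0,"x": -0.125,"y": 0.122,"z": 0,"ax": 0,"ay": 0,"az": 0},
    {"hand": 0,"x": -0.15,"y": 0.147,"z": 0,"ax": 0,"ay": 0,"az": 0},
    {"hand": 0,"x": -0.165,"y": 0.162,"z": 0,"ax": 0,"ay": 0,"az": 0},
    {"hand": 0,"x": -0.165,"y": 0.162,"z": 0,"ax": 0,"ay": 0,"az": 0},
    {"hand": 0,"x": -0.165,"y": 0.162,"z": 0,"ax": 0,"ay": 0,"az": 0},
  ],
)

```text
t: 7.0
tool_pos: [0.4552, -0.2803, 0.4133]
orientation: [-3.059, -0.706, 0.002]
force: [0.5, 0.1, 0.3]
opening: 0.0002
gripper_force: 0.0
```

```bash
python3 - <<'E'
from h import *
look("w4",[(.455,-.281,.066)])
c=camera_params("top");print(cast(c,368.4,192.1,.066))
E
```

```text
(0.455, -0.281, 0.066) 258.2 179.9
7.05 [ 0.4554 -0.2801  0.4137] [-3.059e+00 -7.070e-01  1.000e-03] 0.0007102053211274303 [-0.647 -0.05   1.657  0.     1.536  0.469]
[ 0.45241679 -0.28520582  0.066     ]
```

View pics/w4.png

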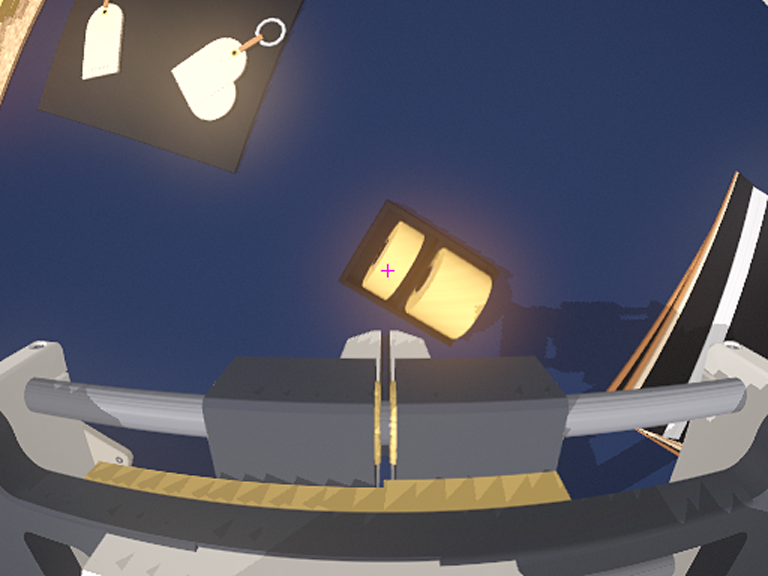

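The marker at (388,271) is on the narrow roll, with the top strip's middle slightly right of and above it. A depth check from here will fix the offset.

```bash
python3 - <<'E'
from h import *
f=np.load("w4.npz");c={k:f[k] for k in('position','rotation','fx','fy','cx','cy')};p,d=f['p'],f['d']
hsv=cv2.cvtColor(p,cv2.COLOR_BGR2HSV)
m=((hsv[...,1]>60)&(hsv[...,2]>150)&(hsv[...,0]<40)).astype(np.uint8)
n,l=cv2.connectedComponents(m,connectivity=4)
for (u,v) in((262,178),(300,195)):
    V,U=np.nonzero(l==l[v,u])
    x,y=(U-c['cx'])/c['fx'],(V-c['cy'])/c['fy'];t=np.hypot(x,y);D=d[V,U]
    k=np.tan(t)/t*D;q=np.c_[k*x,-k*y,-D]
    P=R.from_rotvec(c['rotation']).apply(q)+c['position']
    T=P[P[:,2]>.058];r=cv2.minAreaRect((T[:,:2]*1000).astype(np.float32));print(len(P),len(T),P[:,2].max(),T.mean(0).round(4),r)
print(c['position'])
E
```

```text
1114 675 0.06734123365903971 [ 0.4591 -0.2838  0.0632] ((458.35028076171875, -283.94775390625), (22.087879180908203, 40.93646240234375), 84.8836441040039)
2140 1261 0.392724402838697 [ 0.4548 -0.3365  0.0638] ((468.9294128417969, -301.38983154296875), (131.66624450683594, 50.47951889038086), 67.98965454101562)
[ 0.51700205 -0.24981408  0.3927244 ]
```

Depth gives the narrow roll as 22 mm wide and centred at (0.4585, -0.284). Correcting by (0.001, 0.005) in the tool frame and descending 142 mm.

Request:
carry_out(
  targets=[
    {"hand": 0,"x": 0.001,"y": 0.003,"z": 0.02,"ax": 0,"ay": 0,"az": 0},
    {"hand": 0,"x": 0.001,"y": 0.005,"z": 0.055,"ax": 0,"ay": 0,"az": 0},
    {"hand": 0,"x": 0.001,"y": 0.005,"z": 0.09,"ax": 0,"ay": 0,"az": 0},
    {"hand": 0,"x": 0.001,"y": 0.005,"z": 0.12,"ax": 0,"ay": 0,"az": 0},
    {"hand": 0,"x": 0.001,"y": 0.005,"z": 0.136,"ax": 0,"ay": 0,"az": 0},
    {"hand": 0,"x": 0.001,"y": 0.005,"z": 0.142,"ax": 0,"ay": 0,"az": 0},
    {"hand": 0,"x": 0.001,"y": 0.005,"z": 0.142,"ax": 0,"ay": 0,"az": 0},
    {"hand": 0,"x": 0.001,"y": 0.005,"z": 0.142,"ax": 0,"ay": 0,"az": 0},
  ],
)

```text
t: 8.05
tool_pos: [0.4588, -0.2853, 0.2741]
orientation: [3.059, 0.706, 0.002]
force: [0.3, -0.2, 0.5]
opening: 0.0005
gripper_force: 0.0
```

Request:
carry_out(
  targets=[
    {"hand": 0,"x": 0,"y": 0,"z": 0,"ax": 0,"ay": 0,"az": 0},
    {"hand": 0,"x": 0,"y": 0,"z": 0,"ax": 0,"ay": 0,"az": 0},
    {"hand": 0,"x": 0,"y": 0,"z": 0,"ax": 0,"ay": 0,"az": 0},
    {"hand": 0,"x": 0,"y": 0,"z": 0,"ax": 0,"ay": 0,"az": 0},
    {"hand": 0,"x": 0,"y": 0,"z": 0,"ax": 0,"ay": 0,"az": 0},
    {"hand": 0,"x": 0,"y": 0,"z": 0,"ax": 0,"ay": 0,"az": 0},
    {"hand": 0,"x": 0,"y": 0,"z": 0,"ax": 0,"ay": 0,"az": 0},
    {"hand": 0,"x": 0,"y": 0,"z": 0,"ax": 0,"ay": 0,"az": 0},
  ],
)

```text
t: 9.05
tool_pos: [0.4583, -0.2849, 0.2727]
orientation: [-3.061, -0.707, 0.0]
force: [0.1, -0.7, 0.2]
opening: 0.0003
gripper_force: 0.0
```

Request:
carry_out(
  targets=[
    {"hand": 0,"x": 0,"y": 0,"z": 0,"ax": 0,"ay": 0,"az": 0},
    {"hand": 0,"x": 0,"y": 0,"z": 0,"ax": 0,"ay": 0,"az": 0},
    {"hand": 0,"x": 0,"y": 0,"z": 0,"ax": 0,"ay": 0,"az": 0},
    {"hand": 0,"x": 0,"y": 0,"z": 0,"ax": 0,"ay": 0,"az": 0},
    {"hand": 0,"x": 0,"y": 0,"z": 0,"ax": 0,"ay": 0,"az": 0},
    {"hand": 0,"x": 0,"y": 0,"z": 0,"ax": 0,"ay": 0,"az": 0},
    {"hand": 0,"x": 0,"y": 0,"z": 0,"ax": 0,"ay": 0,"az": 0},
    {"hand": 0,"x": 0,"y": 0,"z": 0,"ax": 0,"ay": 0,"az": 0},
  ],
)

```text
t: 10.05
tool_pos: [0.4583, -0.2849, 0.2727]
orientation: [-3.061, -0.707, 0.0]
force: [-0.1, -0.2, 0.4]
opening: 0.0004
gripper_force: 0.0
```

Request:
carry_out(
  targets=[
    {"hand": 0,"x": 0,"y": 0,"z": 0,"ax": 0,"ay": 0,"az": 0},
    {"hand": 0,"x": 0,"y": 0,"z": -0.03,"ax": 0,"ay": 0,"az": 0},
    {"hand": 0,"x": 0,"y": 0,"z": -0.07,"ax": 0,"ay": 0,"az": 0},
    {"hand": 0,"x": 0,"y": 0,"z": -0.11,"ax": 0,"ay": 0,"az": 0},
    {"hand": 0,"x": 0,"y": 0,"z": -0.135,"ax": 0,"ay": 0,"az": 0},
    {"hand": 0,"x": 0,"y": 0,"z": -0.142,"ax": 0,"ay": 0,"az": 0},
    {"hand": 0,"x": 0,"y": 0,"z": -0.142,"ax": 0,"ay": 0,"az": 0},
  ],
)

```text
t: 10.92
tool_pos: [0.4583, -0.2849, 0.4143]
orientation: [-3.061, -0.707, 0.0]
force: [-0.9, -0.7, -0.6]
opening: 0.0006
gripper_force: 0.0
```

Second pointing held for over 2 s. Crossing to the wide holder, high.

Request:
carry_out(
  targets=[
    {"hand": 0,"x": 0.014,"y": -0.019,"z": 0,"ax": 0,"ay": 0,"az": 0},
    {"hand": 0,"x": 0.038,"y": -0.053,"z": 0,"ax": 0,"ay": 0,"az": 0},
    {"hand": 0,"x": 0.065,"y": -0.09,"z": 0,"ax": 0,"ay": 0,"az": 0},
    {"hand": 0,"x": 0.092,"y": -0.128,"z": 0,"ax": 0,"ay": 0,"az": 0},
    {"hand": 0,"x": 0.119,"y": -0.165,"z": 0,"ax": 0,"ay": 0,"az": 0},
    {"hand": 0,"x": 0.146,"y": -0.203,"z": 0,"ax": 0,"ay": 0,"az": 0},
    {"hand": 0,"x": 0.173,"y": -0.24,"z": 0,"ax": 0,"ay": 0,"az": 0},
    {"hand": 0,"x": 0.2,"y": -0.278,"z": 0,"ax": 0,"ay": 0,"az": 0},
  ],
)

```text
t: 11.92
tool_pos: [0.5159, 0.0541, 0.4126]
orientation: [-3.061, -0.706, 0.004]
force: [0.7, -0.9, 0.6]
opening: 0.0004
gripper_force: 0.0
```

Request:
carry_out(
  targets=[
    {"hand": 0,"x": 0.027,"y": -0.037,"z": 0,"ax": 0,"ay": 0,"az": 0},
    {"hand": 0,"x": 0.054,"y": -0.075,"z": 0,"ax": 0,"ay": 0,"az": 0},
    {"hand": 0,"x": 0.081,"y": -0.112,"z": 0,"ax": 0,"ay": 0,"az": 0},
    {"hand": 0,"x": 0.108,"y": -0.15,"z": 0,"ax": 0,"ay": 0,"az": 0},
    {"hand": 0,"x": 0.135,"y": -0.187,"z": 0,"ax": 0,"ay": 0,"az": 0},
    {"hand": 0,"x": 0.16,"y": -0.222,"z": 0,"ax": 0,"ay": 0,"az": 0},
    {"hand": 0,"x": 0.18,"y": -0.25,"z": 0,"ax": 0,"ay": 0,"az": 0},
    {"hand": 0,"x": 0.191,"y": -0.265,"z": 0,"ax": 0,"ay": 0,"az": 0},
  ],
)

```text
t: 12.92
tool_pos: [0.5712, 0.3762, 0.4116]
orientation: [3.06, 0.709, -0.006]
force: [0.5, 0.4, 0.3]
opening: 0.0005
gripper_force: 0.0
```

Request:
carry_out(
  targets=[
    {"hand": 0,"x": 0,"y": 0,"z": 0,"ax": 0,"ay": 0,"az": 0},
    {"hand": 0,"x": 0,"y": 0,"z": 0,"ax": 0,"ay": 0,"az": 0},
  ],
)

```text
t: 13.18
tool_pos: [0.5716, 0.3738, 0.4133]
orientation: [3.06, 0.706, -0.003]
force: [0.4, -0.1, -0.2]
opening: 0.0004
gripper_force: 0.0
```

```bash
python3 - <<'E'
from h import *
c=look("w5",[(.572,.374,.034)])
f=np.load("w5.npz");p,d=f['p'],f['d'];hsv=cv2.cvtColor(p,cv2.COLOR_BGR2HSV)
V,U=np.mgrid[:384,:512];x,y=(U-c['cx'])/c['fx'],(V-c['cy'])/c['fy'];t=np.hypot(x,y)+1e-9
k=np.tan(t)/t*d;P=R.from_rotvec(c['rotation']).apply(np.dstack([k*x,-k*y,-d]).reshape(-1,3)).reshape(384,512,3)+c['position']
m=((P[...,2]>.029)&(P[...,2]<.045)&(t<1.2)).astype(np.uint8)
n,l,st,ce=cv2.connectedComponentsWithStats(m)
for i in range(1,n):
    if st[i,4]>150:
        T=P[l==i];print(st[i],ce[i].round(),T.mean(0).round(4),[np.round(a,1) for a in cv2.minAreaRect((T[:,:2]*1000).astype(np.float32))],np.median(hsv[l==i],axis=0))
E
```

```text
(0.572, 0.374, 0.034) 256.8 173.3
13.225 [0.5717 0.3736 0.4139] [ 3.061e+00  7.060e-01 -2.000e-03] 0.000407725528182991 [ 0.504  0.353  1.213 -0.     1.577  1.622]
[ 220  143   75   57 1512] [256. 171.] [0.5737 0.3753 0.0336] [array([573.1, 374.2]), array([96.5, 24.6]), np.float64(82.0)] [ 20. 126. 248.]
[203 196  39  43 552] [222. 222.] [0.4944 0.386  0.0314] [array([497.6, 383.9]), array([21.4, 77.6]), np.float64(79.0)] [ 17.  81. 246.]
[304 216  37  22 520] [321. 228.] [0.5434 0.2657 0.0335] [array([542.2, 263.1]), array([24.1, 43.6]), np.float64(2.0)] [ 20. 128. 242.]
```

View pics/w5.png

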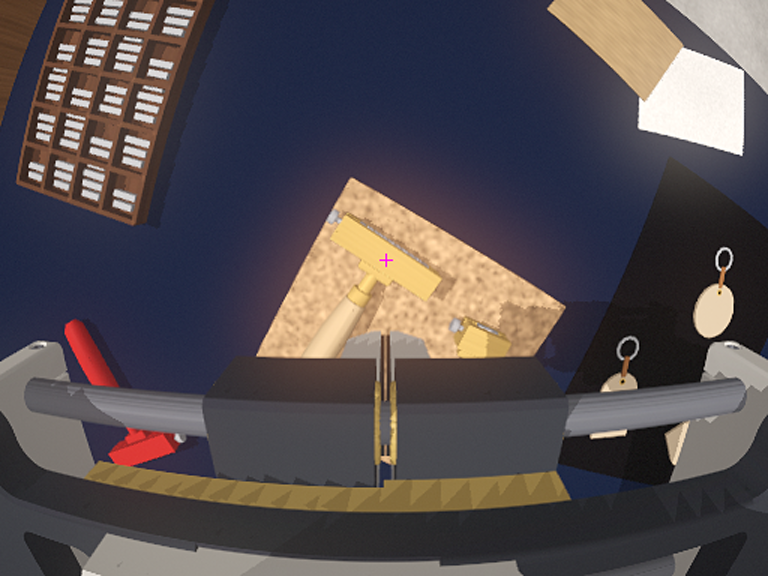

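The marker at (386,260) is on the brass head of the wide holder, which measures 96 × 25 mm and is centred at (0.573, 0.3745). Descending 174 mm with a 2 mm nudge.

Request:
carry_out(
  targets=[
    {"hand": 0,"x": 0.001,"y": 0,"z": 0.03,"ax": 0,"ay": 0,"az": 0},
    {"hand": 0,"x": 0.002,"y": 0,"z": 0.07,"ax": 0,"ay": 0,"az": 0},
    {"hand": 0,"x": 0.002,"y": 0,"z": 0.11,"ax": 0,"ay": 0,"az": 0},
    {"hand": 0,"x": 0.002,"y": 0,"z": 0.145,"ax": 0,"ay": 0,"az": 0},
    {"hand": 0,"x": 0.002,"y": 0,"z": 0.167,"ax": 0,"ay": 0,"az": 0},
    {"hand": 0,"x": 0.002,"y": 0,"z": 0.174,"ax": 0,"ay": 0,"az": 0},
    {"hand": 0,"x": 0.002,"y": 0,"z": 0.174,"ax": 0,"ay": 0,"az": 0},
    {"hand": 0,"x": 0.002,"y": 0,"z": 0.174,"ax": 0,"ay": 0,"az": 0},
  ],
)

```text
t: 14.22
tool_pos: [0.5742, 0.3758, 0.2428]
orientation: [-3.06, -0.707, -0.005]
force: [0.5, 0.4, 0.1]
opening: 0.0002
gripper_force: 0.0
```

Request:
carry_out(
  targets=[
    {"hand": 0,"x": 0,"y": 0,"z": 0,"ax": 0,"ay": 0,"az": 0},
    {"hand": 0,"x": 0,"y": 0,"z": 0,"ax": 0,"ay": 0,"az": 0},
    {"hand": 0,"x": 0,"y": 0,"z": 0,"ax": 0,"ay": 0,"az": 0},
    {"hand": 0,"x": 0,"y": 0,"z": 0,"ax": 0,"ay": 0,"az": 0},
    {"hand": 0,"x": 0,"y": 0,"z": 0,"ax": 0,"ay": 0,"az": 0},
    {"hand": 0,"x": 0,"y": 0,"z": 0,"ax": 0,"ay": 0,"az": 0},
    {"hand": 0,"x": 0,"y": 0,"z": 0,"ax": 0,"ay": 0,"az": 0},
    {"hand": 0,"x": 0,"y": 0,"z": 0,"ax": 0,"ay": 0,"az": 0},
  ],
)

```text
t: 15.22
tool_pos: [0.5735, 0.3754, 0.2407]
orientation: [3.061, 0.707, 0.0]
force: [0.1, -0.5, 0.5]
opening: 0.0006
gripper_force: 0.0
```

Request:
carry_out(
  targets=[
    {"hand": 0,"x": 0,"y": 0,"z": 0,"ax": 0,"ay": 0,"az": 0},
    {"hand": 0,"x": 0,"y": 0,"z": 0,"ax": 0,"ay": 0,"az": 0},
    {"hand": 0,"x": 0,"y": 0,"z": 0,"ax": 0,"ay": 0,"az": 0},
    {"hand": 0,"x": 0,"y": 0,"z": 0,"ax": 0,"ay": 0,"az": 0},
    {"hand": 0,"x": 0,"y": 0,"z": 0,"ax": 0,"ay": 0,"az": 0},
    {"hand": 0,"x": 0,"y": 0,"z": 0,"ax": 0,"ay": 0,"az": 0},
    {"hand": 0,"x": 0,"y": 0,"z": 0,"ax": 0,"ay": 0,"az": 0},
    {"hand": 0,"x": 0,"y": 0,"z": 0,"ax": 0,"ay": 0,"az": 0},
  ],
)

```text
t: 16.23
tool_pos: [0.5735, 0.3754, 0.2407]
orientation: [3.061, 0.707, 0.0]
force: [0.3, -0.4, 0.3]
opening: 0.0003
gripper_force: 0.0
```

```bash
python3 - <<'E'
from h import *
look("w6",[(.573,.3745,.034)])
E
```

```text
(0.573, 0.3745, 0.034) 258.1 224.5
16.275 [0.5735 0.3754 0.2408] [3.061 0.707 0.   ] 0.0005246934172623354 [ 0.505  0.477  1.377 -0.     1.287  1.622]
```

View pics/w6.png

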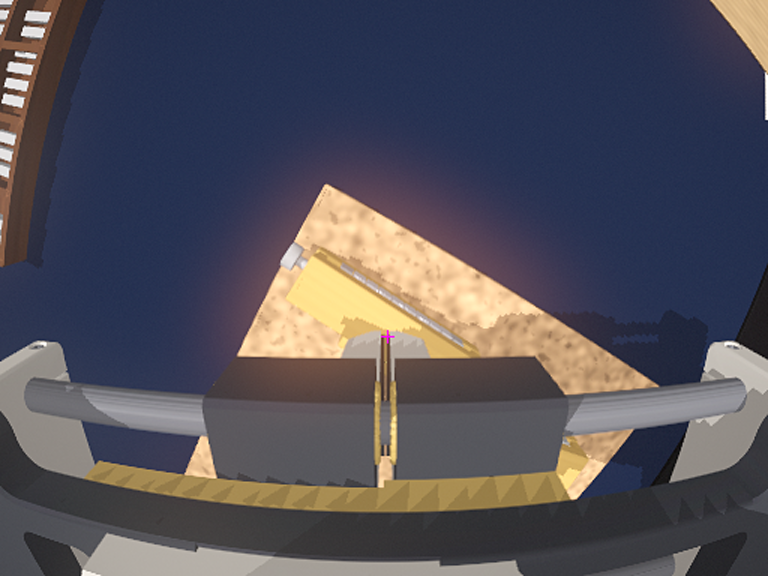

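The fingertips (387,337) are over the middle of the wide brass head, held for over 2 s with no contact. Handing in.

```bash
python3 -c "
from plant import robot
print(robot.close_job())"
```

```text
the job is handed in; nothing more can be done
None
```

I pointed at the heart fob, the narrow foil roll and the wide type holder's head in that order, each from about 2 cm above for over two seconds. The job was handed in at about 16 s, still pointing at the wide holder, with no contact felt at any point; the judge's verdict was not shown.

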